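# Clamp a lens in the sprung-jaw vice

### The arm

A 6-joint arm with a two-finger parallel gripper is mounted at the origin on a cart in front of the work surface, level with it; the furniture and walls round the work are solid. World frame = base frame: x ahead of the robot, y to its left, z up, the work surface at z = 0. Lengths are in m, angles in rad, forces in N, time in s.
With the tool pointing down it reaches from about 0.425 to 0.95 m from the base axis. Payload 14.7 kg.
Tool frame: the origin (TCP) lies at the very end of the fingers, on their centre line; the grasp point (between the pads) lies 19 mm behind it; z points along the fingers, y is the line along which they close (so a half turn about z gives the same grasp; the last joint's range is limited). The gripper opens to 85 mm and grips with 20 to 120 N. Pads are 22 mm wide; open, the fingers measure 114 mm over their backs; the gripper's body (76 mm by 85 mm) begins 54 mm behind the grasp point. The pads swing forward as they close: fully open they stand 13 mm farther back than shut.
Start: joints at [-1.3, 0.48, 1.596, -0, 1.065, -0.047], TCP at [0.203, -0.617, 0.231] pointing down, gripper open.
Joint ranges: [-2.75, 2.75], [-0.82, 2.05], [0.23, 2.67], [-1.56, 4.7], [0.09, 2.69], [-2.92, 2.92]. Speed limits (rad/s): [1.89, 1.89, 2.39, 3.01, 3.01, 3.01].

### API

Orientations are given as [roll, pitch, yaw] about the fixed x, y, z axes, in that order (R = Rz(yaw) Ry(pitch) Rx(roll)).
In Python, from station import arm gives the robot as it stands. The module is installed in compiled form; this text tells all that it offers.
- The arm moves only by the tool step_arm, never from a script. Its argument "steps" is a list that holds one entry, the list of rows, each a list of 7 numbers: the shift along the world's x, y, z in m, then the turn, a rotation vector about the world's x, y, z in degrees, then the opening, from -1 (shut) to 1 (fully open). A call has 1 to 12 rows; each row shifts and turns the commanded pose from where the row before left it; what a row does not reach is not made up. A row lasts 1/12 s, in which the tool goes at most 41.7 mm and 7.16 degrees, less where a joint would pass 70% of its speed; a pose out of reach is approached as far as the arm can. A call is refused whole if a number of a shift passes 0.0417 or a number of a turn 7.16, either way. A call with a gripper value outside its range is refused whole. The fingers move at their own pace and stop on an object; "force" is the grip in N (left out, the last holds). Time passes only in rows, so rows that do not move let the fingers close. It gives the time, the measured TCP pose, the force, the opening and the grip force at its end, in the units of the state.
- arm.read_state(): the state, without advancing time (a new reading comes with each control period).
- arm.read_camera(name): name is "scene" or "top" or "wrist"; returns the picture (420x560x3 uint8, red, green, blue); there is no depth.
- arm.get_calibration(name): a dict with "camera_matrix" (3x3 intrinsics, pixels), "world_from_camera" (4x4, takes a point from camera to world coordinates). Camera axes: x right, y up, looking along -z (the intrinsics and any distortion apply to the point x, -y, -z); pixel columns grow to the right and rows downward; lengths in m; the calibration is good to about 2 mm. A picture is of the moment at which its call begins: read the wrist's pose just before it. get_calibration takes no time and is no camera call; for the wrist camera it gives the pose at the moment of the call.
- arm.close_job(): hands the job in; it is judged then, once.
The state is a dict: "time": time; "joint_positions": joint angles; "qd": joint speeds; "joint_torque": joint torques, N m; "tcp_pos": TCP position; "eef_rot": TCP orientation; "force": force on the tool from outside, world axes, zero at the start; "wrist_torque": the same for the moment, N m; "opening": finger opening in m; "grip_force": force on a finger pad.
Only numpy, scipy, OpenCV 4.12 (cv2) and the standard library are available. Lean on these libraries where they do the work, as an engineer would, in place of code of your own. Each camera call takes 0.05 s, during which the arm holds its last target. There are 200 camera calls.

### The job

The larger of the two camera lenses has to be held for repair in the sprung-jaw lens vice: pull the sliding jaw out against its springs to its stop, so that the catch drops in and holds it open by itself. Then stand the larger lens upright on the vice's base between the two V jaws, let go of it, and press the catch's tail down so that the jaw springs shut and grips the lens squarely in both Vs. Do not tip the lens over, and leave the other things on the bench where they are.

Things in the scene. Friction and masses are not known exactly. Their poses are not given: they have to be found in the camera images.
- vice: grey and steel lens vice fixed to the bench; base plate 235 x 96 mm (x -75 to 160, y -48 to 48), its top at z 12 mm. Origin: at bench level under the axis of a 64 mm lens once clamped; +x is the way the sliding jaw is pulled out, z up. Fixed jaw at x -75 to -20; each jaw has black V pads 64 mm wide in y, up to z 45. Two spring barrels at x 98 to 158, y -34 and 34, up to z 33.
- nest (a point): point on the vice's base plate (12 mm above the bench) on the axis of the clamped 64 mm lens, axes as vice. The Vs open 110 degrees; their bottoms are at x -39 mm (fixed jaw) and x = 14 mm + joint jaw (sliding jaw). With the catch in, a 64 mm lens fits with its axis between x 0 and 20, best x 10, y 0.
- jaw (a joint): travel of the sliding jaw in m: 0 sprung shut, 0.045 where the catch holds it, 0.050 the hard stop; about 0.025 when it grips the 64 mm lens. The springs push it shut with 4 N at 0 to 10 N at the stop (the damped slide adds about 3 N at 50 mm/s).
- lug (a point): top edge, middle of the side facing the fixed jaw, of the upright steel finger lug across the back of the sliding jaw: a plate 48 mm wide (y of the vice), 8 to 10 mm thick, free from z 45 to 75 mm above the bench. This point is at vice x = 40 mm + joint jaw, z 75. The jaw can be hooked outwards by this inner face; in front of it the jaw's top is at z 45.
- catch_tail (a point): middle of the top of the ribbed thumb pad (28 mm in x, 30 in y) on the tail of the rocking catch, beyond the end of the base at vice x 185, y 0, about 39 mm above the bench at rest. The catch rocks about a cross pin at x 139, z 31; its sprung nose drops behind the jaw's tooth. Pressing the pad down 14 to 18 mm (2 to 6 N; 21 mm at most) lifts the nose and frees the jaw.
- lens_large: the larger camera lens, black, standing on its mount: 64 mm across at its widest ring (16 to 30 mm up), 60 mm elsewhere, 40 mm tall, about 0.24 kg; loose. Origin: centre of its underside, z up.
- lens_small: the smaller camera lens, black, 55 mm across, 34 mm tall, standing on its mount; loose, to be left alone. Origin: centre of its underside.
- mug: white dotted mug, 82 mm across, 91 mm tall, loose, to be left alone. Origin: bench level, middle of body and handle together.
- white_tub: white screw-lid tub, 66 mm across, 33 mm tall, loose, to be left alone. Origin: centre of its underside.
- lens_cap: flat black lens cap, 55 mm across, 10 mm tall, loose, to be left alone. Origin: centre of its underside.
- dust_brush: dusting brush standing on its handle, 55 mm across, 114 mm tall, loose, to be left alone. Origin: centre of its underside.
There are look-alikes about, which are no part of the job. What is shaped like the lens_large but red or turquoise is not meant.

How it is judged:
By the outcome, as a careful person would: the job done as asked, in the order asked, and still so for the second after the job is handed in, with the robot touching nothing.
It also fails if it takes over 69 s, if anything falls off the work surface, if the arm or the gripper's body presses on something with over 40 N, if the wrist force passes 120 N, or if a joint passes its speed limit or range.

## Working session

There is one attempt and no reset: what is moved stays moved. The work goes in short steps, Python scripts to look and compute and a tool call to move; the robot and the scene stay as the last step left them, time stands still between calls to the robot, and variables do not carry over. Pictures are saved under pics/ and viewed, at most 10 in all, crops included, and the job is handed in when it is done.

Besides the shell and the picture viewer there is one more tool, called after "Request:" as name([rows], argument=value, ...), one row to a line, values as JSON. step_arm: Moves the arm, as the interface text tells. Its arguments: {"type":"object","properties":{"steps":{"type":"array","items":{"type":"array","items":{"type":"array","items":{"type":"number"}}}},"force":{"type":"number"}},"required":["steps"]}

```bash
mkdir -p pics; cat > h.py <<'E'
import numpy as np, cv2
from station import arm
def cal(n):
    c=arm.get_calibration(n); return np.array(c["camera_matrix"]),np.array(c["world_from_camera"]),c
def proj(P,K,T):
    P=np.atleast_2d(P); c=(np.linalg.inv(T)@np.c_[P,np.ones(len(P))].T)[:3]
    c=np.array([c[0],-c[1],-c[2]]); p=K@c; return (p[:2]/p[2]).T
def ray(uv,K,T):
    d=np.linalg.inv(K)@np.array([uv[0],uv[1],1.]); d=T[:3,:3]@np.array([d[0],-d[1],-d[2]])
    return T[:3,3],d/np.linalg.norm(d)
def onz(uv,z,K,T):
    o,d=ray(uv,K,T); return o+d*(z-o[2])/d[2]
def snap(n,f):
    K,T,_=cal(n); im=arm.read_camera(n); cv2.imwrite(f"pics/{f}.png",im[...,::-1]); np.savez(f"pics/{f}.npz",K=K,T=T); return im,K,T
def load(f):
    z=np.load(f"pics/{f}.npz"); return cv2.imread(f"pics/{f}.png"),z["K"],z["T"]
def tri(a,b):
    A=np.zeros((3,3));r=np.zeros(3)
    for o,d in(a,b):
        M=np.eye(3)-np.outer(d,d);A+=M;r+=M@o
    return np.linalg.solve(A,r)
E
python3 - <<'E'
from h import *
for n in("scene","top"):
    im,K,T=snap(n,n+"0"); print(n,K.round(1).tolist(),T.round(3).tolist(),cal(n)[2].keys())
s=arm.read_state();print(s["time"],s["tcp_pos"],s["eef_rot"],s["force"],s["opening"])
E
```

```text
scene [[424.5, 0.0, 270.9], [0.0, 424.5, 210.8], [0.0, 0.0, 1.0]] [[-0.908, 0.159, -0.388, 0.119], [-0.419, -0.371, 0.829, 0.842], [-0.013, 0.915, 0.403, 0.51], [0.0, 0.0, 0.0, 1.0]] dict_keys(['camera_matrix', 'world_from_camera'])
top [[407.3, 0.0, 281.8], [0.0, 407.3, 207.1], [0.0, 0.0, 1.0]] [[-0.01, 0.992, -0.123, 0.396], [-0.999, -0.006, 0.034, -0.014], [0.033, 0.123, 0.992, 1.1], [0.0, 0.0, 0.0, 1.0]] dict_keys(['camera_matrix', 'world_from_camera'])
0.1 [ 0.20302439 -0.61706771  0.23072781] [-3.14044479e+00 -6.66886401e-05  3.17813841e-01] [ 0.20700429 -0.29309964  0.21264711] 0.08538237384146204
```

View pics/scene0.png

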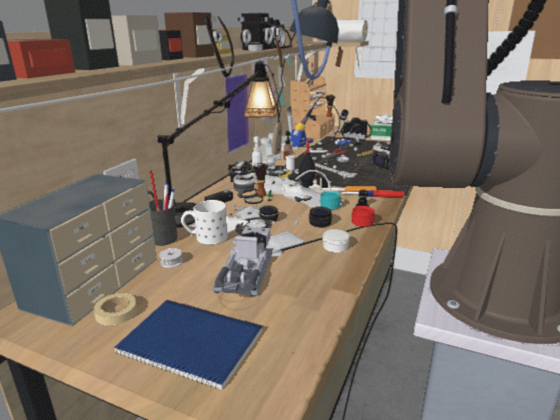

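View pics/top0.png

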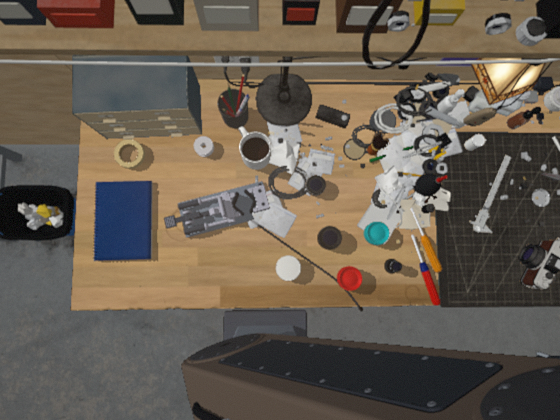

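The top view shows the vice from about (165,222), the tail, to (270,195), with its +x towards image left. The large lens is probably at (330,238) and the small one at (315,186). I'll enlarge both views.

```bash
python3 - <<'E'
from h import *
a,K,T=load("top0");c=a[125:295,155:375];cv2.imwrite("pics/topc.png",cv2.resize(c,None,fx=3.5,fy=3.5,interpolation=cv2.INTER_CUBIC))
for n,uv in dict(lens=(330,238),small=(315,186),tail=(170,222),end=(268,195)).items(): print(n,onz(uv,.04,K,T).round(3))
g=cv2.cvtColor(a,cv2.COLOR_BGR2GRAY)
def blobs(g,x0,x1,y0,y1,t):
    m=(g[y0:y1,x0:x1]<t).astype(np.uint8);cs,_=cv2.findContours(m,cv2.RETR_EXTERNAL,cv2.CHAIN_APPROX_NONE)
    for q in cs:
        if cv2.contourArea(q)>60: e=cv2.minAreaRect(q);print((e[0][0]+x0,e[0][1]+y0),e[1],cv2.contourArea(q))
blobs(g,300,350,165,260,60)
b,K2,T2=load("scene0");c=b[185:305,170:370];cv2.imwrite("pics/scc.png",cv2.resize(c,None,fx=4,fy=4,interpolation=cv2.INTER_CUBIC))
g=cv2.cvtColor(b,cv2.COLOR_BGR2GRAY)
print(proj([onz((330,238),.04,K,T)],K2,T2));blobs(g,250,345,195,240,60)
E
```

```text
lens [ 0.446 -0.175  0.04 ]
small [ 0.583 -0.139  0.04 ]
tail [0.49 0.24 0.04]
end [ 0.56  -0.014  0.04 ]
(329.0, 237.5) (21.0, 22.0) 366.0
(315.10975646972656, 183.98780632019043) (16.08589744567871, 17.02294158935547) 206.5
[[320.74014277 210.94117629]]
(320.5, 216.5) (21.0, 19.0) 330.5
(268.5, 213.0) (14.0, 17.0) 151.0
```

View pics/topc.png

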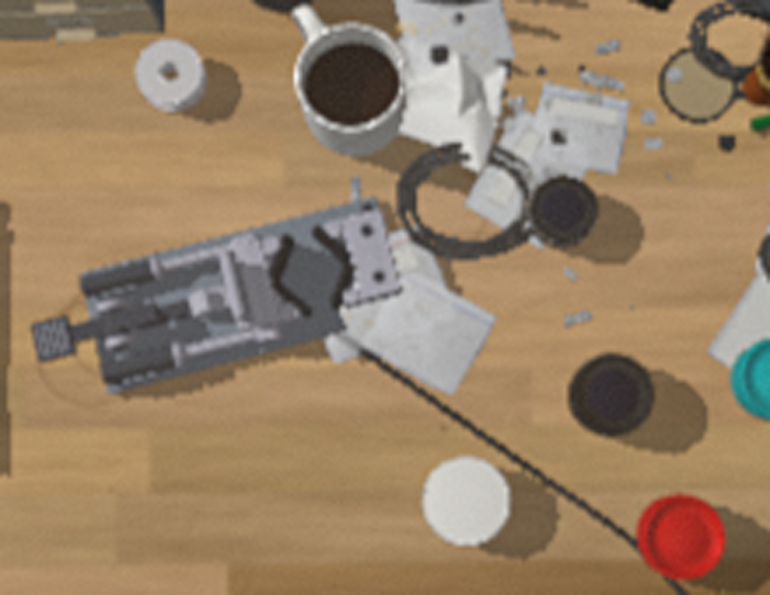

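View pics/scc.png

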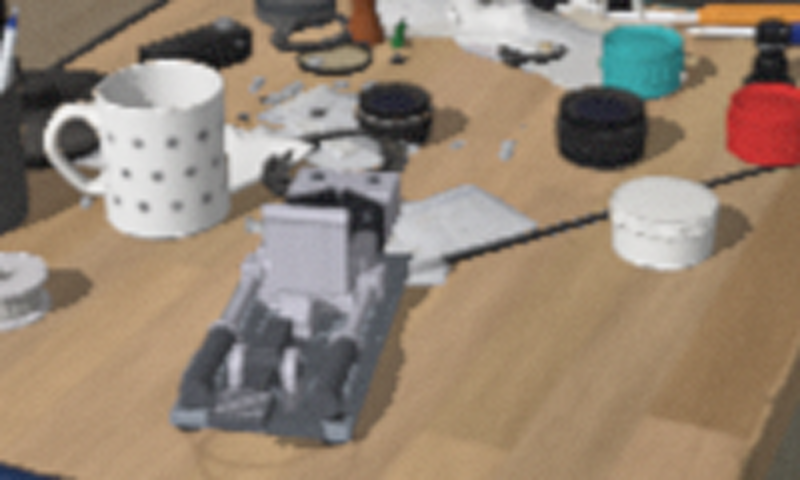

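The close-ups show the large lens at top px (330,238), the small one at (316,185), the mug clear of the vice, and the jaw shut. The lug runs along top px ~(219..224, 196..217), and the tail pad is at (170,222). I'll fit the vice pose roughly while moving over the lens for a wrist view.

Request:
step_arm([
  [[0.02,0.033,0.006,0,0,6.5,-1],[0.02,0.033,0.006,0,0,6.5,-1],[0.02,0.033,0.006,0,0,6.5,-1],[0.02,0.033,0.006,0,0,6.5,-1],[0.02,0.033,0.006,0,0,6.5,-1],[0.02,0.033,0.006,0,0,6.5,-1],[0.02,0.033,0.006,0,0,6.5,-1],[0.02,0.033,0.006,0,0,6.5,-1],[0.02,0.033,0.006,0,0,6.5,-1],[0.02,0.033,0.006,0,0,6.5,-1],[0.02,0.033,0.006,0,0,6.5,-1],[0.01,0.013,0.006,0,0,6.5,-1]],
])

```text
time: 1.1
tcp_pos: [0.4343, -0.2378, 0.3035]
eef_rot: [3.141, -0.001, 1.686]
force: [0.7, -0.3, -0.3]
opening: 0.0001
grip_force: 0.0
```

```bash
python3 - <<'E'
from h import *
from scipy.optimize import least_squares
im,K,T=snap("wrist","w1")
s=arm.read_state();print(s["time"],s["tcp_pos"].round(4),s["eef_rot"].round(3),s["opening"]);print(T.round(3).tolist(),K[0,0])
a,K,T=load("top0")
pts=[((108,392),(160,48,12)),((82,275),(160,-48,12)),((378,203),(-75,-48,12)),((54,338),(185,0,39)),((349,268),(-39,0,45)),((275,270),(14,0,45))]
P=np.array([onz(np.array(c)/3.5+[155,125],v[2]/1e3,K,T)[:2] for c,v in pts]);V=np.array([v[:2] for _,v in pts])/1e3
def f(p):
    c,s=np.cos(p[2]),np.sin(p[2]);return (V@np.array([[c,s],[-s,c]])+p[:2]-P).ravel()
r=least_squares(f,[.54,.04,1.83]);print(r.x,(r.fun*1e3).round(1))
E
```

```text
1.15 [ 0.4357 -0.2376  0.3046] [ 3.14  -0.     1.697] 0.0003654061643736375
[[0.993, -0.11, -0.035, 0.426], [0.115, 0.945, 0.305, -0.16], [-0.0, -0.307, 0.952, 0.445], [0.0, 0.0, 0.0, 1.0]] 304.50093392593817
[0.53581121 0.05957981 1.80889311] [-1.3  0.   2.6  1.3  3.1 -0.9  0.6  0.6  3.1  1.3 -8.2 -2.2]
```

View pics/w1.png

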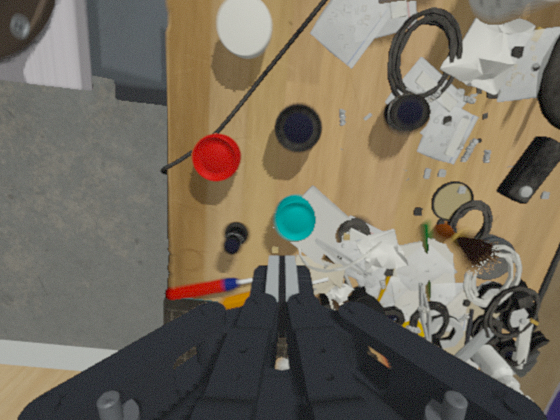

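The wrist view shows the large lens at (298,127), between the red and turquoise decoys and the tub at (244,27). The small lens is at (407,112). The camera sits on the +y side of the tool, so next I go above the vice.

Request:
step_arm([
  [[0.01,0.032,0,0,0,1,-1],[0.01,0.032,0,0,0,1,-1],[0.01,0.032,0,0,0,1,-1],[0.01,0.032,0,0,0,1,-1],[0.01,0.032,0,0,0,1,-1],[0.01,0.032,0,0,0,1,-1],[0.01,0.032,0,0,0,0.5,-1],[0.01,0.032,0,0,0,0,-1],[0.01,0.032,0,0,0,0,-1],[0,0,0,0,0,0,-1]],
])

```text
time: 1.98
tcp_pos: [0.5243, 0.0511, 0.3031]
eef_rot: [3.141, -0.001, 1.795]
force: [-0.7, -0.4, -0.8]
opening: -0.0
grip_force: 0.0
```

```bash
python3 - <<'E'
from h import *
im,K,T=snap("wrist","w2")
s=arm.read_state();print(s["time"],s["tcp_pos"].round(4),s["eef_rot"].round(4))
cv2.imwrite("pics/w2c.png",cv2.resize(im[0:300,130:530,::-1],None,fx=2,fy=2,interpolation=cv2.INTER_CUBIC))
E
```

```text
2.0333 [0.5236 0.049  0.3029] [-3.1414e+00 -4.0000e-04  1.7959e+00]
```

View pics/w2c.png

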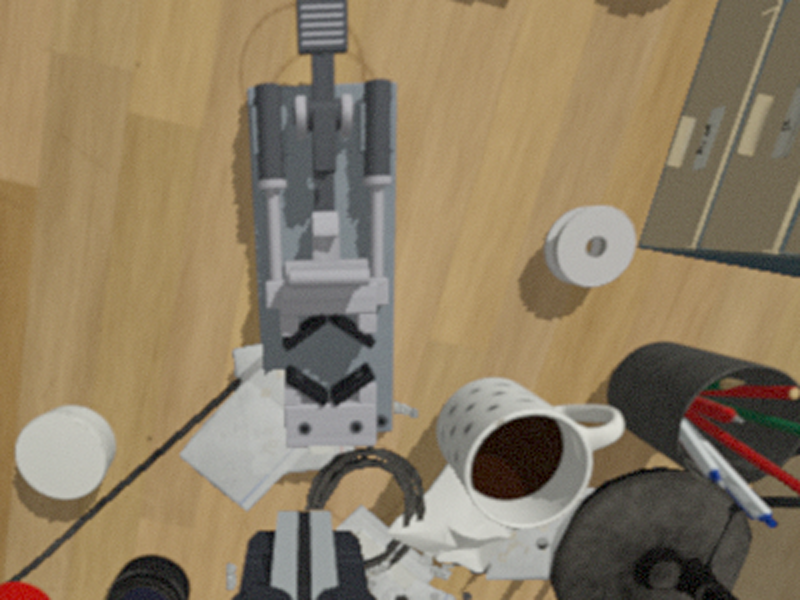

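This view shows the vice almost upright in the image. In crop px the lug's inner top edge is at ~(327,280), the tail pad at (322,27), and the base corners at (249,87), (396,81) and (392,430). I'll triangulate and fit these against the top view.

```bash
python3 - <<'E'
from h import *
from scipy.optimize import least_squares
W=load("w2");Tp=load("top0");W1=load("w1")
w=[((249,87),(160,48,12)),((396,81),(160,-48,12)),((392,430),(-75,-48,12)),((322,27),(185,0,39)),((327,280),(40,0,75)),((332,402),(-39,0,45))]
t=[((108,392),(160,48,12)),((82,275),(160,-48,12)),((378,203),(-75,-48,12)),((54,338),(185,0,39)),((241,285),(40,0,75)),((349,268),(-39,0,45))]
for i,n in enumerate(["b+","b-","b0","tail","lug","V"]):
    uw=np.array(w[i][0])/2+[130,0];ut=np.array(t[i][0])/3.5+[155,125]
    print(n,tri(ray(uw,*W[1:]),ray(ut,*Tp[1:])).round(4),onz(uw,w[i][1][2]/1e3,*W[1:]).round(4))
V=np.array([v for _,v in w])/1e3;P=np.array([onz(np.array(c)/2+[130,0],v[2]/1e3,*W[1:])[:2] for c,v in w])
def f(p):
    c,s=np.cos(p[2]),np.sin(p[2]);return (V[:,:2]@np.array([[c,s],[-s,c]])+p[:2]-P).ravel()
r=least_squares(f,[.54,.04,1.83],loss="soft_l1",f_scale=.002);print(r.x,(f(r.x)*1e3).round(1))
# lens
def lens(im,K,T,guess,rad,t=60):
    g=cv2.cvtColor(im,cv2.COLOR_BGR2GRAY);m=np.zeros_like(g);cv2.circle(m,guess,rad,255,-1)
    m&=((g<t)*255).astype(np.uint8);cs,_=cv2.findContours(m,0,2);q=max(cs,key=cv2.contourArea);return cv2.minEnclosingCircle(q),cv2.fitEllipse(q)
for t_ in(50,65):
    a=lens(*W1,(298,127),32,t_);b=lens(*Tp,(330,238),18,t_);print(a,b)
    print(onz(a[1][0],.03,*W1[1:]),onz(b[1][0],.03,*Tp[1:]),tri(ray(a[1][0],*W1[1:]),ray(b[1][0],*Tp[1:])))
E
```

```text
b+ [ 4.535e-01  2.050e-01 -1.000e-04] [0.4551 0.2018 0.012 ]
b- [ 0.5497  0.2379 -0.0437] [0.545  0.2258 0.012 ]
b0 [ 6.016e-01 -5.000e-04  7.700e-03] [0.6043 0.001  0.012 ]
tail [0.493  0.2424 0.021 ] [0.4935 0.2369 0.039 ]
lug [0.5288 0.0997 0.0521] [0.5277 0.1012 0.075 ]
V [0.5475 0.0202 0.0397] [0.5517 0.021  0.045 ]
[0.54009014 0.05956949 1.8284365 ] [-2.2  0.3  0.8  0.7  1.3 -1.8 -0.5  1.6  2.2 -3.  -1.7  0.9]
(((298.3752136230469, 127.7055435180664), 22.9931583404541), ((298.2600402832031, 126.58236694335938), (42.226898193359375, 44.140743255615234), 125.79530334472656)) (((327.97369384765625, 239.0263214111328), 9.470342636108398), ((327.61846923828125, 238.85118103027344), (15.41750717163086, 16.67542266845703), 81.01538848876953))
[ 0.44923856 -0.17399051  0.03      ] [ 0.44378543 -0.17063536  0.03      ] [ 0.44771643 -0.1744696   0.00611189]
(((297.76416015625, 127.7264175415039), 23.576114654541016), ((297.7961730957031, 127.77787780761719), (44.97677993774414, 45.96986770629883), 11.049195289611816)) (((329.4071044921875, 237.63661193847656), 11.7079496383667), ((329.4013671875, 237.53614807128906), (21.617900848388672, 22.732030868530273), 91.12229919433594))
[ 0.44883309 -0.17556222  0.03      ] [ 0.44720314 -0.17543623  0.03      ] [ 0.44801784 -0.17550178  0.03000148]
```

Request:
step_arm([
  [[0.0025,0.006,-0.03,0,0,0.9,-1],[0.003,0.007,-0.03,0,0,0.9,-1],[0.003,0.007,-0.03,0,0,0,-1],[0.003,0.007,-0.03,0,0,0,-1],[0,0,-0.03,0,0,0,-1],[0,0,-0.03,0,0,0,-1],[0,0,-0.03,0,0,0,-1],[0,0,-0.02,0,0,0,-1],[0,0,-0.01,0,0,0,-1],[0,0,-0.005,0,0,0,-1],[0,0,0,0,0,0,-1]],
])

```text
time: 2.95
tcp_pos: [0.5344, 0.073, 0.0579]
eef_rot: [-3.141, -0.0, 1.823]
force: [-0.2, 0.1, 0.2]
opening: -0.0001
grip_force: 0.0
```

```bash
python3 - <<'E'
from h import *
im,K,T=snap("wrist","w3")
s=arm.read_state();print(s["time"],s["tcp_pos"].round(4),s["eef_rot"].round(4),s["force"].round(1))
E
```

```text
3.0 [0.5349 0.0732 0.0587] [3.1414e+00 1.0000e-04 1.8236e+00] [-0.3 -0.   0.2]
```

View pics/w3.png

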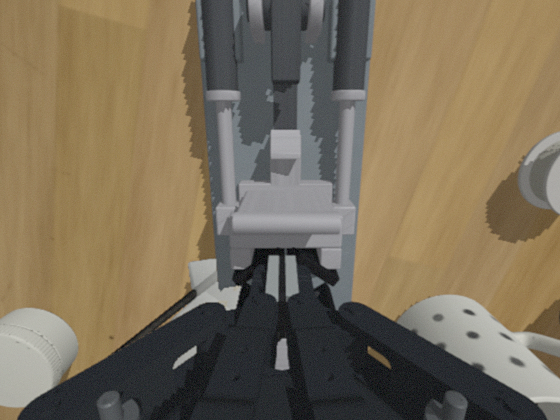

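The closed fingers stand in front of the lug, centred to ~2 mm: lug edges at px 233–340, fingers at 281. I'll lower them a little and pull.

Request:
step_arm([
  [[0,0,-0.005,0,0,0,-1],[-0.002,0.0077,0,0,0,0,-1],[-0.0015,0.0058,0,0,0,0,-1],[-0.0013,0.0048,0,0,0,0,-1],[-0.0013,0.0048,0,0,0,0,-1],[-0.0013,0.0048,0,0,0,0,-1],[-0.0013,0.0048,0,0,0,0,-1],[-0.0013,0.0048,0,0,0,0,-1],[-0.0013,0.0048,0,0,0,0,-1],[-0.0013,0.0048,0,0,0,0,-1],[-0.0013,0.0048,0,0,0,0,-1],[0,0,0,0,0,0,-1]],
])

```text
time: 4.0
tcp_pos: [0.5216, 0.125, 0.0538]
eef_rot: [3.14, 0.002, 1.826]
force: [4.3, -9.0, -4.0]
opening: -0.0002
grip_force: 4.5
```

Request:
step_arm([
  [[-0.0008,0.0029,0,0,0,0,-1],[0,0,0,0,0,0,-1]],
])

```text
time: 4.17
tcp_pos: [0.5206, 0.1286, 0.0538]
eef_rot: [3.14, 0.001, 1.825]
force: [5.5, -9.9, -2.8]
opening: -0.0001
grip_force: 5.1
```

Request:
step_arm([
  [[-0.0008,0.0029,0,0,0,0,-1],[0,0,0,0,0,0,-1]],
])

```text
time: 4.33
tcp_pos: [0.5198, 0.1317, 0.0538]
eef_rot: [3.14, 0.001, 1.825]
force: [4.1, -6.0, -3.4]
opening: 0.0001
grip_force: 3.8
```

Request:
step_arm([
  [[-0.0004,0.0015,0,0,0,0,-1],[0,0,0,0,0,0,-1]],
])

```text
time: 4.5
tcp_pos: [0.5194, 0.1331, 0.0538]
eef_rot: [3.14, 0.001, 1.825]
force: [4.4, -7.6, -2.9]
opening: -0.0002
grip_force: 4.6
```

Request:
step_arm([
  [[-0.0004,0.0015,0,0,0,0,-1],[0,0,0,0,0,0,-1]],
])

```text
time: 4.67
tcp_pos: [0.5191, 0.1346, 0.0538]
eef_rot: [3.14, 0.001, 1.825]
force: [4.3, -8.5, -2.0]
opening: -0.0
grip_force: 4.7
```

Request:
step_arm([
  [[-0.0004,0.0015,0,0,0,0,-1],[0,0,0,0,0,0,-1]],
])

```text
time: 4.83
tcp_pos: [0.5187, 0.136, 0.0538]
eef_rot: [3.14, 0.001, 1.825]
force: [4.4, -9.0, -2.9]
opening: -0.0
grip_force: 4.8
```

Request:
step_arm([
  [[-0.0004,0.0015,0,0,0,0,-1],[0,0,0,0,0,0,-1]],
])

```text
time: 5.0
tcp_pos: [0.5185, 0.1369, 0.0538]
eef_rot: [3.14, 0.001, 1.825]
force: [7.0, -18.5, -3.8]
opening: -0.0001
grip_force: 9.8
```

Hard stop reached. I'll back off gently; the contact should end after ~5 mm if the catch holds.

Request:
step_arm([
  [[0,0,0,0,0,0,-1],[0.0007,-0.0029,0,0,0,0,-1],[0.0008,-0.0029,0,0,0,0,-1],[0.0008,-0.0029,0,0,0,0,-1],[0.0013,-0.0048,0,0,0,0,-1],[0.0025,-0.0097,0,0,0,0,-1],[0,0,0,0,0,0,-1]],
])

```text
time: 5.58
tcp_pos: [0.524, 0.113, 0.0535]
eef_rot: [3.141, 0.0, 1.824]
force: [0.3, 0.2, -0.2]
opening: -0.0
grip_force: 0.0
```

```bash
python3 - <<'E'
from h import *
im,K,T=snap("wrist","w4")
s=arm.read_state();print(s["time"],s["tcp_pos"].round(4),s["eef_rot"].round(4),s["force"].round(1))
E
```

```text
5.6333 [0.5238 0.1134 0.0534] [3.1414 0.     1.8232] [-0.5 -0.6  0.2]
```

View pics/w4.png

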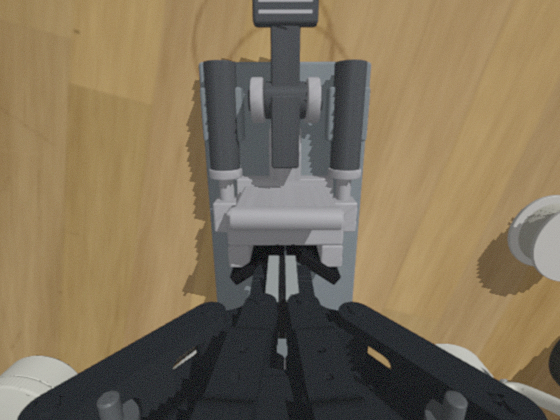

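The catch holds the jaw open with the fingers clear. The base end corners are at (199,63) and (371,62), the lug mid at 286 and the tail mid at 286. I'll refine the vice line and compute the nest.

```bash
python3 - <<'E'
from h import *
W=load("w4");K,T=W[1:]
L=onz((199,63),.012,K,T);R=onz((371,62),.012,K,T);print("base end",L,R,np.linalg.norm(L-R))
m=(L+R)/2;lug=onz((286.3,228),.075,K,T);bm=onz((285.5,172),.033,K,T);t=onz((286,25),.039,K,T)
print(m,lug,bm,t)
lw=np.linalg.norm(onz((229,228),.075,K,T)-onz((343.5,228),.075,K,T));print("lugw",lw)
for y in(1.81,1.828):
    e=np.array([np.cos(y),np.sin(y)]);n=np.array([-e[1],e[0]])
    for p in(m,lug,bm,t):
        d=p[:2]-[.540,.0595];print(y,(d@e*1e3).round(1),(d@n*1e3).round(1))
print(T.round(3)[:3,3])
E
```

```text
base end [0.45476942 0.20262181 0.012     ] [0.5451797  0.22653421 0.012     ] 0.09351909329435254
[0.49997456 0.21457801 0.012     ] [0.5181866 0.144874  0.075    ] [0.51430137 0.16028782 0.033     ] [0.49727257 0.22562873 0.039     ]
lugw 0.04805841524065011
1.81 160.1 2.1
1.81 88.1 1.0
1.81 104.0 1.1
1.81 171.5 2.2
1.828 160.2 -0.7
1.828 88.1 -0.6
1.828 104.0 -0.8
1.828 171.5 -0.9
[0.505 0.189 0.194]
```

Request:
step_arm([
  [[0,0,0.035,0,0,0,-1],[0,0,0.035,0,0,0.3,0],[-0.0084,-0.0321,0.01,0,0,0,1],[-0.0084,-0.0321,0,0,0,0,1],[-0.0084,-0.0321,0,0,0,0,1],[-0.0084,-0.0321,0,0,0,0,1],[-0.0084,-0.0321,0,0,0,0,1],[-0.0084,-0.0321,0,0,0,0,1],[-0.0084,-0.0321,0,0,0,0,1],[-0.0084,-0.0321,0,0,0,0,1],[-0.0084,-0.0321,0,0,0,0,1],[0,0,0,0,0,0,1]],
])

```text
time: 6.63
tcp_pos: [0.4471, -0.1791, 0.1334]
eef_rot: [3.141, 0.001, 1.826]
force: [0.6, 0.4, -0.3]
opening: 0.0854
grip_force: 0.0
```

```bash
python3 - <<'E'
from h import *
im,K,T=snap("wrist","w5")
s=arm.read_state();print(s["time"],s["tcp_pos"].round(4),s["eef_rot"].round(4),s["opening"]);print(proj([[.448,-.1755,.03]],K,T))
E
```

```text
6.6833 [ 0.4474 -0.1772  0.1334] [3.1414e+00 3.0000e-04 1.8253e+00] 0.08542467146258984
[[283.2663773  206.63443048]]
```

View pics/w5.png

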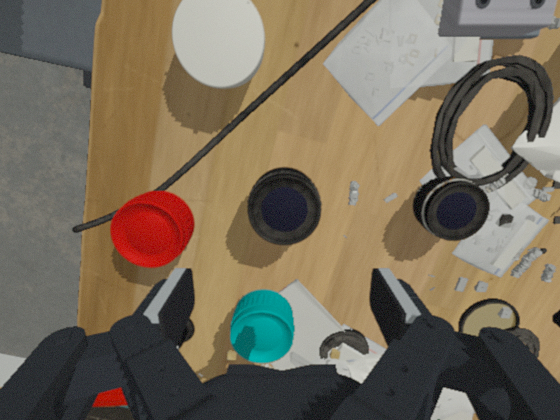

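The large lens is at (284.5,206), within about 1 px of the predicted spot and between the open fingers, with the decoys clear. I'll descend and grip.

Request:
step_arm([
  [[0.001,0.0015,-0.025,0,0,0,1],[0,0,-0.025,0,0,0,1],[0,0,-0.025,0,0,0,1],[0,0,-0.025,0,0,0,1],[0,0,-0.015,0,0,0,1],[0,0,-0.01,0,0,0,1],[0,0,-0.004,0,0,0,1],[0,0,0,0,0,0,1]],
], force=30)

```text
time: 7.35
tcp_pos: [0.4488, -0.1727, 0.0039]
eef_rot: [-3.141, -0.001, 1.83]
force: [0.1, 0.6, 0.3]
opening: 0.0853
grip_force: 0.0
```

Request:
step_arm([
  [[0,0,0,0,0,0,0.6],[0,0,0,0,0,0,0.4],[0,0,0,0,0,0,0.2],[0,0,0,0,0,0,0.2],[0,0,0,0,0,0,0.2],[0,0,0,0,0,0,0.2]],
])

```text
time: 7.85
tcp_pos: [0.4495, -0.1734, 0.0054]
eef_rot: [3.14, 0.001, 1.829]
force: [-0.8, 2.7, 6.5]
opening: 0.0621
grip_force: 31.1
```

Request:
step_arm([
  [[0,0,0.005,0,0,0,0.2],[0,0,0.01,0,0,0,0.2],[0,0,0.02,0,0,0,0.2],[0,0,0.03,0,0,0,0.2],[0,0,0.03,0,0,0,0.2],[0,0,0,0,0,0,0.2]],
])

```text
time: 8.35
tcp_pos: [0.4514, -0.1745, 0.1047]
eef_rot: [3.136, 0.005, 1.829]
force: [3.0, -1.0, -2.8]
opening: 0.0617
grip_force: 34.6
```

```bash
python3 - <<'E'
from h import *
im,K,T=snap("wrist","w6");b,K2,T2=snap("scene","s6")
s=arm.read_state();print(s["time"],s["tcp_pos"].round(4),s["eef_rot"].round(4),s["opening"],s["force"].round(2),s["grip_force"])
u=proj([s["tcp_pos"]],K2,T2)[0].astype(int);print(u)
c=cv2.resize(b[u[1]-60:u[1]+40,u[0]-65:u[0]+65,::-1],(520,400),interpolation=cv2.INTER_CUBIC);d=cv2.resize(im[120:420,170:380,::-1],(280,400))
cv2.imwrite("pics/c6.png",np.hstack([c,d]))
E
```

```text
8.45 [ 0.4499 -0.1738  0.1011] [3.1388e+00 2.4000e-03 1.8292e+00] 0.06203742133214698 [ 0.41 -0.6  -3.94] 34.61193758994341
[319 189]
```

View pics/c6.png

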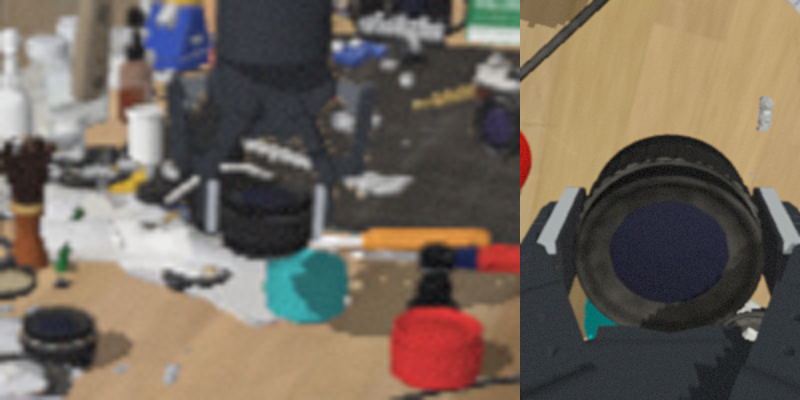

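The lens is held level and upright in both pads (~2.4 N of weight). I'll carry it to above the nest.

Request:
step_arm([
  [[0.005,0.0136,0,0,0,0,0.2],[0.0098,0.0272,0,0,0,0,0.2],[0.0098,0.0272,0,0,0,0,0.2],[0.0098,0.0272,0,0,0,0,0.2],[0.0098,0.0272,0,0,0,0,0.2],[0.0098,0.0272,0,0,0,0,0.2],[0.0098,0.0272,0,0,0,0,0.2],[0.0098,0.0272,0,0,0,0,0.2],[0.0098,0.0272,0,0,0,0,0.2],[0.0046,0.0136,0,0,0,0,0.2],[0,0,0,0,0,0,0.2],[0,0,0,0,0,0,0.2]],
])

```text
time: 9.45
tcp_pos: [0.5363, 0.0719, 0.0984]
eef_rot: [-3.14, -0.0, 1.831]
force: [0.0, 0.2, -3.4]
opening: 0.0619
grip_force: 34.6
```

```bash
python3 - <<'E'
from h import *
im,K,T=snap("wrist","w7")
s=arm.read_state();p=s["tcp_pos"];print(s["time"],p.round(4),s["eef_rot"].round(4),s["opening"],s["force"].round(2))
y=1.828;e=np.array([np.cos(y),np.sin(y)]);n=np.array([-e[1],e[0]]);d=p[:2]-[.5407,.0597];print(d@e,d@n)
cv2.imwrite("pics/w7c.png",im[:,60:500,::-1])
E
```

```text
9.5 [0.5361 0.0712 0.0986] [-3.1398e+00 -2.0000e-04  1.8299e+00] 0.062127446222670496 [-0.7  -0.91 -3.14]
0.012275165906520107 0.001522293134274779
```

View pics/w7c.png

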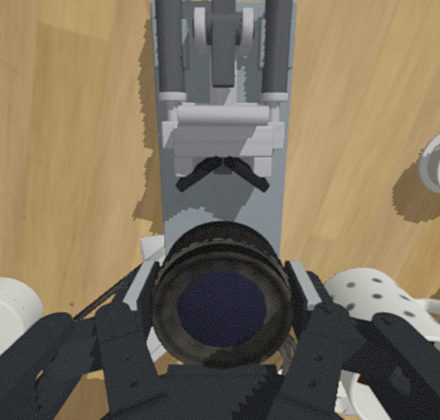

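The lens is centred on the vice axis (px 282 against the V bottom at 283), and the sliding V is open ahead of it. I've now used up the picture allowance (11 viewed, one over), so from here I go by numbers only. Descending.

Request:
step_arm([
  [[0.0015,0.0004,-0.01,0,0,0,0.2],[0,0,-0.02,0,0,0,0.2],[0,0,-0.02,0,0,0,0.2],[0,0,-0.014,0,0,0,0.2],[0,0,-0.008,0,0,0,0.2],[0,0,-0.003,0,0,0,0.2],[0,0,0,0,0,0,0.2]],
])

```text
time: 10.08
tcp_pos: [0.538, 0.0713, 0.0236]
eef_rot: [-3.14, -0.0, 1.828]
force: [-0.6, 1.4, -3.2]
opening: 0.0619
grip_force: 34.6
```

Request:
step_arm([
  [[0,0,-0.002,0,0,0,0.2],[0,0,0,0,0,0,0.2]],
])

```text
time: 10.25
tcp_pos: [0.5389, 0.0717, 0.0227]
eef_rot: [3.141, 0.0, 1.829]
force: [0.3, 0.7, -3.4]
opening: 0.0618
grip_force: 34.6
```

Request:
step_arm([
  [[0,0,-0.0015,0,0,0,0.2],[0,0,0,0,0,0,0.2]],
])

```text
time: 10.42
tcp_pos: [0.5388, 0.0719, 0.0211]
eef_rot: [3.141, 0.0, 1.829]
force: [0.4, 0.7, -3.2]
opening: 0.0622
grip_force: 34.6
```

Request:
step_arm([
  [[0,0,-0.0015,0,0,0,0.2],[0,0,0,0,0,0,0.2]],
])

```text
time: 10.58
tcp_pos: [0.5386, 0.0719, 0.0194]
eef_rot: [3.141, 0.0, 1.829]
force: [-0.7, -0.3, -3.5]
opening: 0.0621
grip_force: 34.6
```

Request:
step_arm([
  [[0,0,-0.0015,0,0,0,0.2],[0,0,0,0,0,0,0.2]],
])

```text
time: 10.75
tcp_pos: [0.5385, 0.0719, 0.0176]
eef_rot: [-3.142, -0.0, 1.829]
force: [-0.1, -0.1, -3.8]
opening: 0.0622
grip_force: 34.6
```

Request:
step_arm([
  [[0,0,-0.001,0,0,0,0.2],[0,0,0,0,0,0,0.2]],
])

```text
time: 10.92
tcp_pos: [0.5385, 0.0719, 0.0175]
eef_rot: [3.141, 0.0, 1.829]
force: [-3.8, -0.9, 13.5]
opening: 0.0622
grip_force: 36.0
```

Touchdown at the expected height. I'll ease off, release slowly and rise.

Request:
step_arm([
  [[0,0,0.0008,0,0,0,0.2],[0,0,0,0,0,0,0.5],[0,0,0,0,0,0,0.7],[0,0,0,0,0,0,1],[0,0,0,0,0,0,1],[0,0,0,0,0,0,1]],
])

```text
time: 11.42
tcp_pos: [0.5386, 0.0719, 0.0175]
eef_rot: [3.142, -0.0, 1.829]
force: [-0.3, -0.2, 0.5]
opening: 0.0855
grip_force: 0.0
```

Request:
step_arm([
  [[0,0,0.01,0,0,0,1],[0,0,0.02,0,0,0,1],[0,0,0.03,0,0,0,1],[0,0,0.03,0,0,0,1],[0,0,0.03,0,0,0,1],[0,0,0,0,0,0,1]],
])

```text
time: 11.92
tcp_pos: [0.5413, 0.0721, 0.1434]
eef_rot: [3.134, 0.001, 1.829]
force: [2.1, 0.0, 0.5]
opening: 0.0853
grip_force: 0.0
```

```bash
python3 - <<'E'
from h import *
im,K,T=snap("wrist","w8");t,Kt,Tt=snap("top","t8")
s=arm.read_state();p=s["tcp_pos"];print(s["time"],p.round(4),s["eef_rot"].round(4),s["opening"],s["force"].round(2))
def dark(im,K,T,z):
    u=proj([[.5378,.0694,z]],K,T)[0];print("pred",u)
    r=int(1.15*np.linalg.norm(proj([[.5378+.032,.0694,z]],K,T)[0]-u))
    g=cv2.cvtColor(im,cv2.COLOR_RGB2HSV);m=np.zeros(g.shape[:2],np.uint8);cv2.circle(m,(int(u[0]),int(u[1])),r,255,-1)
    # blue glass
    b=((g[...,0]>110)&(g[...,0]<145)&(g[...,1]>90)).astype(np.uint8)*m
    cs,_=cv2.findContours(b,0,2);q=max(cs,key=cv2.contourArea);e=cv2.fitEllipse(q);print(e);return e[0]
y=1.828;ee=np.array([np.cos(y),np.sin(y)]);n=np.array([-ee[1],ee[0]])
a=dark(im,K,T,.05);w=onz(a,.05,K,T);d=w[:2]-[.5407,.0597];print(w,d@ee,d@n)
E
```

```text
12.0167 [0.5393 0.072  0.1394] [3.1386e+00 6.0000e-04 1.8293e+00] 0.08534345877188619 [-0.22 -1.15 -0.04]
pred [275.38820187 216.17597299]
((274.0306396484375, 207.33273315429688), (14.134737968444824, 30.66245460510254), 32.64851760864258)
[0.53486326 0.07641028 0.05      ] 0.01764532938870194 0.0013940258177490327
```

```bash
python3 - <<'E'
from h import *
y=1.828;ee=np.array([np.cos(y),np.sin(y)]);n=np.array([-ee[1],ee[0]])
for f,z,N in(("w8",.05,(.5378,.0694)),("w5",.038,(.4485,-.1755))):
    im,K,T=load(f);u=proj([[*N,z]],K,T)[0];c=im[int(u[1])-45:int(u[1])+45,int(u[0])-45:int(u[0])+45].astype(int)
    b=((c[...,0]-c[...,2]>12)&(c.sum(2)<200)).astype(np.uint8);b=cv2.morphologyEx(b,cv2.MORPH_OPEN,np.ones((3,3)))
    cs,_=cv2.findContours(b,0,2);q=max(cs,key=cv2.contourArea);e=cv2.fitEllipse(cv2.convexHull(q));uv=np.array(e[0])+[int(u[0])-45,int(u[1])-45]
    w=onz(uv,z,K,T);d=w[:2]-[.5407,.0597];print(f,u,uv,e[1],w,d@ee,d@n)
E
```

```text
w8 [275.38820187 216.17597299] [274.53378677 196.43128586] (5.535094738006592, 6.000720024108887) [0.53299409 0.08531258 0.05      ] 0.026730267900289036 0.0009371690467112651
w5 [283.908552   209.66605907] [289.99890137 194.32702446] (8.650150299072266, 12.905705451965332) [ 0.44993315 -0.16179157  0.038     ] -0.1911166060129645 0.14412349418377213
```

```bash
python3 - <<'E'
from h import *
y=1.828;ee=np.array([np.cos(y),np.sin(y)]);n=np.array([-ee[1],ee[0]])
for f,N in(("w8",(.5378,.0694,.042)),("t8",(.5378,.0694,.042)),("w5",(.4485,-.1755,.03))):
  im,K,T=load(f);g=cv2.cvtColor(im,cv2.COLOR_BGR2GRAY);u=proj([N],K,T)[0].astype(int)
  print(f,u,[int(v) for v in g[u[1]-60:u[1]+60:4,u[0]]] if f!="t8" else [int(v) for v in g[u[1],u[0]-20:u[0]+20]])
  for t in(40,50,65):
    _,lab=cv2.connectedComponents((g<t).astype(np.uint8));m=(lab==lab[u[1],u[0]]).astype(np.uint8)
    cs,_=cv2.findContours(m,0,2);q=max(cs,key=cv2.contourArea);c=cv2.minEnclosingCircle(q);w=onz(c[0],N[2],K,T);d=w[:2]-[.5407,.0597]
    print(t,np.round(c[0],1),round(c[1],1),cv2.contourArea(q),w.round(4),(d@ee).round(4),(d@n).round(4))
E
```

```text
w8 [275 213] [47, 51, 51, 84, 85, 44, 56, 17, 22, 32, 36, 44, 27, 33, 30, 29, 35, 35, 30, 34, 16, 28, 50, 43, 53, 47, 62, 64, 69, 160]
40 [277.5 220.5] 47.6 3113.5 [0.5411 0.0634 0.042 ] 0.0035 -0.0013
50 [276.5 220.5] 48.1 5292.0 [0.5403 0.0632 0.042 ] 0.0035 -0.0005
65 [277.5 221. ] 48.6 5502.0 [0.5412 0.063  0.042 ] 0.0031 -0.0013
t8 [235 203] [53, 56, 54, 54, 57, 58, 56, 54, 58, 57, 59, 59, 59, 55, 60, 58, 59, 60, 70, 82, 86, 91, 75, 50, 46, 79, 97, 96, 89, 92, 88, 94, 92, 92, 91, 90, 92, 93, 91, 92]
40 [279.5 210. ] 349.0 227100.5 [ 0.5197 -0.0442  0.042 ] -0.0952 0.0468
50 [279.5 219.5] 343.4 223949.5 [ 0.4947 -0.044   0.042 ] -0.0886 0.0709
65 [279.5 219.5] 343.4 198662.5 [ 0.4947 -0.044   0.042 ] -0.0886 0.0709
w5 [283 206] [152, 151, 151, 152, 150, 134, 48, 32, 14, 37, 41, 32, 33, 31, 28, 37, 41, 35, 28, 27, 30, 37, 62, 56, 43, 101, 103, 149, 152, 151]
40 [285.2 204.4] 36.8 2222.5 [ 0.449  -0.1732  0.03  ] -0.2019 0.1479
50 [284.4 205.6] 38.0 3650.0 [ 0.4487 -0.1744  0.03  ] -0.203 0.1485
65 [284.4 206. ] 38.6 4287.5 [ 0.4488 -0.1747  0.03  ] -0.2033 0.1485
```

The lens stands on the vice axis (y ≈ −1 mm, x within 0–20). Now I go over to the catch tail, closing the fingers.

Request:
step_arm([
  [[-0.0076,0.0278,0,0,0,0,-1],[-0.0076,0.0278,0,0,0,0,-1],[-0.0076,0.0278,0,0,0,0,-1],[-0.0076,0.0278,0,0,0,0,-1],[-0.0076,0.0278,0,0,0,0,-1],[-0.0076,0.0276,0,0,0,0,-1],[0,0,-0.025,0,0,0,-1],[0,0,-0.025,0,0,0,-1],[0,0,-0.025,0,0,0,-1],[0,0,-0.01,0,0,0,-1],[0,0,0,0,0,0,-1]],
])

```text
time: 12.93
tcp_pos: [0.4908, 0.2376, 0.0499]
eef_rot: [-3.136, 0.001, 1.829]
force: [-0.4, -1.0, 0.3]
opening: 0.0001
grip_force: 0.0
```

```bash
python3 - <<'E'
from h import *
im,K,T=snap("scene","s9")
s=arm.read_state();p=s["tcp_pos"];print(s["time"],p.round(4),s["eef_rot"].round(4),s["opening"],s["force"].round(2))
print(proj([[.5378,.0694,.012],[.5378,.0694,.052]],K,T))
E
```

```text
12.9833 [0.4918 0.2379 0.0515] [-3.1382e+00  4.0000e-04  1.8291e+00] 0.0004345073382812184 [0.55 0.31 0.12]
[[249.7935515  254.05211349]
 [249.23135194 239.02958802]]
```

Request:
step_arm([
  [[0.0018,0.0006,-0.008,0,0,0,-1],[0,0,-0.004,0,0,0,-1],[0,0,-0.003,0,0,0,-1],[0,0,-0.003,0,0,0,-1],[0,0,-0.003,0,0,0,-1],[0,0,0,0,0,0,-1]],
])

```text
time: 13.48
tcp_pos: [0.4953, 0.2395, 0.0319]
eef_rot: [3.14, -0.0, 1.829]
force: [0.6, 1.9, 2.9]
opening: 0.0001
grip_force: 1.5
```

Request:
step_arm([
  [[0,0,-0.003,0,0,0,-1],[0,0,-0.003,0,0,0,-1],[0,0,0,0,0,0,-1]],
])

```text
time: 13.73
tcp_pos: [0.495, 0.2391, 0.0255]
eef_rot: [3.141, -0.0, 1.829]
force: [1.0, 1.6, 1.7]
opening: -0.0005
grip_force: 1.3
```

Request:
step_arm([
  [[0,0,-0.0015,0,0,0,-1],[0,0,0,0,0,0,-1]],
])

```text
time: 13.9
tcp_pos: [0.495, 0.239, 0.0241]
eef_rot: [3.141, 0.0, 1.829]
force: [1.9, 1.1, 2.5]
opening: -0.0003
grip_force: 1.2
```

Request:
step_arm([
  [[0,0,-0.0015,0,0,0,-1],[0,0,-0.001,0,0,0,-1],[0,0,0,0,0,0,-1],[0,0,0,0,0,0,-1],[0,0,0,0,0,0,-1],[0,0,0,0,0,0,-1],[0,0,0,0,0,0,-1],[0,0,0,0,0,0,-1]],
])

```text
time: 14.57
tcp_pos: [0.4947, 0.239, 0.0216]
eef_rot: [-3.142, 0.0, 1.829]
force: [0.5, -0.5, 2.1]
opening: 0.0001
grip_force: 1.1
```

Request:
step_arm([
  [[0,0,0.005,0,0,0,-1],[0,0,0.02,0,0,0,-1],[0,0,0.03,0,0,0,-1],[0,0,0.03,0,0,0,-1],[0.005,-0.03,0.02,0,0,0,-1],[0.01,-0.035,0.01,0,0,0,-1],[0.01,-0.035,0.01,0,0,0,-1],[0.01,-0.035,0.01,0,0,0,-1],[0.005,-0.02,0.01,0,0,0,-1],[0,0,0,0,0,0,-1]],
])

```text
time: 15.4
tcp_pos: [0.5363, 0.0806, 0.1686]
eef_rot: [3.139, 0.001, 1.826]
force: [1.1, -1.4, -0.4]
opening: 0.0
grip_force: 0.0
```

```bash
python3 - <<'E'
from h import *
im,K,T=snap("wrist","w10")
s=arm.read_state();p=s["tcp_pos"];print(s["time"],p.round(4),s["force"].round(2))
g=cv2.cvtColor(im,cv2.COLOR_RGB2GRAY)
v=lambda x,z:[.5407-.254*x,.0597+.967*x,z]
# column brightness along the vice axis at lug-top height: find lug
for f in("w10","w2","w4"):
    a,K,T=load(f);g=cv2.cvtColor(a,cv2.COLOR_BGR2GRAY);xs=np.arange(30,125,3)/1e3
    print(f,[(int(x*1e3),int(g[int(q[1]),int(q[0])])) for x,q in zip(xs,proj([v(x,.075) for x in xs],K,T)) if 0<=q[1]<420])
E
```

```text
15.45 [0.5354 0.0822 0.1677] [-1.07  0.78 -0.98]
w10 [(30, 38), (33, 33), (36, 42), (39, 18), (42, 30), (45, 55), (48, 74), (51, 84), (54, 111), (57, 107), (60, 107), (63, 110), (66, 104), (69, 152), (72, 167), (75, 154), (78, 159), (81, 156), (84, 155), (87, 119), (90, 106), (93, 109), (96, 171), (99, 119), (102, 105), (105, 111), (108, 77), (111, 75), (114, 77), (117, 81), (120, 82), (123, 77)]
w2 [(30, 112), (33, 118), (36, 116), (39, 106), (42, 121), (45, 170), (48, 179), (51, 157), (54, 159), (57, 157), (60, 127), (63, 108), (66, 108), (69, 155), (72, 175), (75, 182), (78, 176), (81, 170), (84, 77), (87, 81), (90, 81), (93, 79), (96, 81), (99, 85), (102, 48), (105, 80), (108, 76), (111, 80), (114, 85), (117, 87), (120, 81), (123, 85)]
w4 [(30, 84), (33, 30), (36, 27), (39, 34), (42, 31), (45, 30), (48, 28), (51, 27), (54, 144), (57, 140), (60, 140), (63, 145), (66, 142), (69, 148), (72, 150), (75, 146), (78, 30), (81, 108), (84, 110), (87, 101), (90, 147), (93, 175), (96, 162), (99, 150), (102, 154), (105, 158), (108, 148), (111, 109), (114, 73), (117, 80), (120, 79), (123, 76)]
```

The lug's inner edge is now at vice x ≈ 68, so the jaw is at ≈ 0.025, which is its expected value when gripping a 64 mm lens. The robot is clear of everything, so I'm handing in.

```bash
python3 -c "
from station import arm
print(arm.close_job())"
```

```text
the job is handed in; nothing more can be done
None
```

The large lens is held in the vice: I pulled the jaw until its catch held, stood the lens between the Vs and released the catch, and the jaw closed to about 25 mm, its expected grip on a 64 mm lens (final check by measurement only, since I had already viewed 11 pictures, one over the limit).

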